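Shift the gear lever into third on the repair bench

TASK

This racing-game gear shifter is on the bench for a check of its third-gear switch, and its lever stands somewhere in the left-hand slot of the gate. Push the red knob with the fingertips, without gripping or forcing it: bring the lever into line with the cross slot, push it across to the middle, then forward, fully home into third (the middle slot on the side away from you), and leave it there. Do not lift the reverse ring below the knob, and leave the things around the shifter alone.

Things in the scene. Friction and masses are not known exactly. Their poses are not given: they have to be found in the camera images.
- shifter: H-pattern gear shifter: black housing 148 x 124 mm topped by an aluminium gate plate 140 x 116 mm, on a dark steel mounting plate 240 x 150 mm, fixed to the bench. Origin: centre of its underside, on the bench. Its +x is forward (away from the driver and, roughly, the robot), +y is left, z up. The gate plate's top is 107.5 mm up; the lever's pivot is 35 mm above the origin.
- gate_centre (a point): Centre of the double-H gate, on the plate's upper face. The cross slot (neutral) runs along the shifter's y through it; three slots run along x at y = +22 mm (left: first forward, second back), 0 (middle: third forward, fourth back) and -22 mm (right: fifth, reverse). All slots are 13 mm wide, the lever's shaft is 10 mm thick, the tongues between the slots have round noses.
- third_slot_end (a point): Point on the gate plate's upper face where the shaft stands with the lever in third: 22 mm forward of gate_centre.
- knob_centre (a point): Centre of the lever's red ball knob, 47 mm in diameter, its flat top 20 mm above, a 20 mm thick neck reaching 30 mm below. It lies 162 mm from the pivot: 197 mm above the shifter's origin with the lever upright, 182 to 189 mm in gear. From slot to slot it goes 48 mm sideways, from neutral to the stop of a slot about 51 mm forward or back.
- fore_aft (a joint): Tilt of the lever forward (rad): 0 = in the cross slot, about +0.32 = against the forward stop of a slot, about -0.32 = against the rear stop. It starts anywhere between these. No spring: friction keeps the lever where it is left; about 3 to 5 N at the knob move it. The stops are hard: more than 35 N of the fingers on the shifter, squeezing included, counts as gripping or forcing.
- across (a joint): Tilt of the lever to the right, -y of the shifter (rad): -0.30 = left slot, where it starts, 0 = middle slot, +0.30 = right slot. No spring: friction keeps it; 2 to 4 N at the knob move it. The shaft meets the gate's walls: it goes across only near fore_aft = 0 (within 0.02; the round noses guide it in from about 0.06), forward or back only in line with a slot (within 0.02, guided from 0.06).
- reverse_ring (a joint): height by which the reverse lock-out ring is lifted along the lever (m), 0 = down. A black ring 28 mm wide and 14 mm high around the shaft, its upper end 38 mm below the knob's centre; a spring holds it down with about 6 N.
- flux_bottle: white flux bottle with a red cap, 42 mm in diameter, 105 mm high, standing loose on the bench beside the shifter; origin: centre of its underside
- tape_roll: orange roll of tape lying flat, 72 mm in diameter, 25 mm high, loose on the bench beside the shifter; origin: centre of its underside
- screwdriver: small screwdriver with a blue handle 26 mm thick, 170 mm long, lying loose to the right of the shifter; origin: underside of its middle, x axis from handle to blade

How it is judged:
On the way, in this order (a step that is already met when the one before it is completed fails the run):
1. the lever is across in the middle of the cross slot (value of joint across between -0.08 and 0.08 rad and value of joint fore_aft between -0.12 and 0.12 rad), for 0.05 s.
2. the lever is forward in third (value of joint across between -0.06 and 0.06 rad and value of joint fore_aft above 0.285 rad), for 0.2 s.
At the end, for the whole second after the job is handed in: The lever rests fully forward in the middle slot (fore_aft above 0.285, that is the knob within about 6 mm of the stop; across within 0.06 of 0), the reverse ring is down, and the bottle, tape roll and screwdriver are within 15 mm of where they stood (all of step 2 and velocity of joint fore_aft between -0.05 and 0.05 rad/s and value of joint reverse_ring below 0.003 m and distance of each of flux_bottle, tape_roll, screwdriver from where it was at the start of the episode below 0.015 m); the robot touches nothing.
It fails at once if the reverse ring is lifted by more than 4 mm (value of joint reverse_ring above 0.004 m).
It fails at once if the lever is gripped or forced: the fingers press on the shifter with more than 35 N in all (a few newtons move the lever) (contact force between the fingers and shifter above 35 N).
It fails at once if the hand or arm, not the fingers, leans on the shifter (contact force between the arm and shifter above 5 N).
It fails at once if the flux bottle, tape roll or screwdriver is moved by more than 15 mm (distance of any of flux_bottle, tape_roll, screwdriver from where it was at the start of the episode above 0.015 m).
It also fails if it takes over 51 s, if anything falls off the work surface, if the arm or the gripper's body presses on something with over 40 N, if the wrist force passes 120 N, or if a joint passes its speed limit or range.

ROBOT

A 6-joint arm with a two-finger parallel gripper is mounted at the origin on the work surface. World frame = base frame: x ahead of the robot, y to its left, z up, the work surface at z = 0. Lengths are in m, angles in rad, forces in N, time in s.
With the tool pointing down it reaches from about 0.375 to 0.9 m from the base axis. Payload 3.1 kg.
Tool frame: the origin (TCP) lies at the very end of the fingers, on their centre line; the grasp point (between the pads) lies 19 mm behind it; z points along the fingers, y is the line along which they close (so a half turn about z gives the same grasp; the last joint's range is limited). The gripper opens to 87 mm and grips with 3 to 60 N. Pads are 19 mm wide; open, the fingers measure 117 mm over their backs; the gripper's body (75 mm by 190 mm) begins 51 mm behind the grasp point.
Start: joints at [-0.178, 0.527, 1.433, -0, 1.181, -0.178], TCP at [0.625, 0, 0.223] pointing down, gripper open.
Joint ranges: [-3.08, 3.08], [-0.75, 2.2], [0.22, 2.44], [-1.43, 4.57], [0, 2.65], [-2.85, 2.85]. Speed limits (rad/s): [2.79, 2.79, 3.14, 3.14, 3.14, 3.14].

INTERFACE

Orientations are given as a unit quaternion [x, y, z, w].
In Python, from rig import robot gives the robot as it stands. The module is installed in compiled form; this text tells all that it offers.
- The arm moves only by the tool servo_tool, never from a script. Its argument "rows" is one flat list of numbers, 5 for each row, row after row: the closure, from -1 (fully open) to 1 (shut), so that 0 is half open, then the shift along the tool's x, y, z in m, then the turn about the tool's z in degrees. A call has 1 to 5 rows; each row shifts and turns the commanded pose from where the row before left it, along the tool's axes as they then stand; what a row does not reach is not made up. A row lasts 1/12 s, in which the tool goes at most 41.7 mm and 7.16 degrees, less where a joint would pass 70% of its speed; a pose out of reach is approached as far as the arm can. A call with a gripper value outside its range is refused whole. The fingers move at their own pace and stop on an object; "newtons" is the grip in N (left out, the last holds). Time passes only in rows, so rows that do not move let the fingers close. It gives the time, the measured TCP pose, the force, the opening and the grip force at its end, in the units of the state.
- robot.get_obs(): the state, without advancing time (a new reading comes with each control period).
- robot.camera(name): name is "scene" or "side" or "wrist"; returns a dict with "pixels" (384x512x3 uint8, red, green, blue), "intrinsics" (3x3 intrinsics, pixels), "dist" ([k1, k2, p1, p2, k3] as OpenCV has them; the pictures are not rectified), "rvec" (rotation vector, rad) and "tvec" (3), from world to camera coordinates, as OpenCV has them; the wrist camera has in their place "mount" (4x4, takes a point from camera to tool coordinates, whose origin is the TCP and whose axes are the flange's). Camera axes: x right, y down, z forward; pixel columns grow to the right and rows downward; lengths in m; the calibration is good to about 2 mm. A picture is of the moment at which its call begins: read the wrist's pose just before it. There is no depth.
- robot.hand_in(): hands the job in; it is judged then, once.
Trained networks look in a picture, given as the dict that the camera call returned (one of the last four; its "shot" number tells which), for a name from the list of things; names that differ only in an ending like _2 or _b are one class to them, and where a whole thing is asked for, a point or a joint stands for the part that bears it (a point fixed in the world has none). Each returns a list of dicts, best first, with "score" (0 to 1); they miss things now and then, are a little off and sometimes report something else, mostly with a low value. They report only what shows in the picture. A call takes as long as a camera call.
- robot.spot_in(picture, query): "at" ([x, y, z] in m, in world coordinates, good to about 4 mm: the middle of the surface that is visible of it).
- robot.outline_of(picture, query): "region" (384x512 bool, what is visible of it).
- robot.place_of(picture, query): "at" ([x, y, z] in m, in world coordinates, good to about 4 mm: a listed point, or the origin of a listed thing).
The state is a dict: "time": time; "q": joint angles; "joint_velocities": joint speeds; "joint_torque": joint torques, N m; "position": TCP position; "tool_rot": TCP orientation; "ft_force": force on the tool from outside, world axes, zero at the start; "moment": the same for the moment, N m; "grip_width": finger opening in m; "grip_force": force on a finger pad.
Only numpy, scipy, OpenCV 4.12 (cv2) and the standard library are available. Lean on these libraries where they do the work, as an engineer would, in place of code of your own. Each camera call takes 0.05 s, during which the arm holds its last target. There are 200 camera calls.

## Working session

There is one attempt and no reset: what is moved stays moved. The work goes in short steps, Python scripts to look and compute and a tool call to move; the robot and the scene stay as the last step left them, time stands still between calls to the robot, and variables do not carry over. Pictures are saved under pics/ and viewed, at most 10 in all, crops included, and the job is handed in when it is done.

Besides the shell and the picture viewer there is one more tool, called after "Emit:" as a command line: name --argument value ..., lists and objects as JSON in quotes. servo_tool: Moves the arm, as the interface text tells. Its arguments: {"type":"object","properties":{"rows":{"type":"array","items":{"type":"number"}},"newtons":{"type":"number"}},"required":["rows"]}

```bash
mkdir -p pics; python3 - <<'E'
from rig import robot
import cv2,numpy as np
o=robot.get_obs(); print(o['time'],o['position'],o['tool_rot'])
ims=[]
for c in ['scene','side']:
    p=robot.camera(c); ims.append(p['pixels'])
    print(c,p['tvec'],p['rvec'])
    for q in ['shifter','gate_centre','third_slot_end','knob_centre','flux_bottle','tape_roll','screwdriver']:
        r=robot.place_of(p,q)
        print(q,[(np.round(x['at'],4),round(x['score'],2)) for x in r[:2]])
im=np.hstack(ims); im=cv2.resize(im,(800,300))
for n,i in zip(['scene0','side0'],ims): cv2.imwrite(f'pics/{n}.png',i[:,:,::-1])
E
```

```text
0.0 [6.24268667e-01 1.53188974e-04 2.21585365e-01] [ 7.07130815e-01  7.07081929e-01 -6.15826107e-04 -8.81531448e-04]
scene [ 0.34705641 -0.17911462  1.39088733] [ 1.14427785  2.2200623  -1.07071672]
shifter [(array([ 5.346e-01,  6.050e-02, -5.000e-04]), 0.58)]
gate_centre [(array([0.5343, 0.0576, 0.1077]), 0.83)]
third_slot_end [(array([0.5508, 0.0648, 0.1091]), 0.7)]
knob_centre [(array([0.5353, 0.1112, 0.1916]), 0.61)]
flux_bottle [(array([ 0.6294, -0.0895, -0.0046]), 0.9)]
tape_roll [(array([ 0.5434,  0.2034, -0.0016]), 0.91)]
screwdriver [(array([ 0.6281, -0.18  ,  0.0022]), 0.78), (array([ 5.457e-01,  2.021e-01, -2.000e-04]), 0.59)]
side [0.5564631  0.24283805 0.74687325] [ 0.46872784 -2.81410764  1.05773508]
shifter [(array([5.312e-01, 5.840e-02, 1.000e-04]), 0.98)]
gate_centre [(array([0.5319, 0.0604, 0.107 ]), 0.57)]
third_slot_end [(array([0.5559, 0.0654, 0.1055]), 0.72)]
knob_centre [(array([0.5415, 0.1121, 0.1899]), 0.76)]
flux_bottle [(array([ 6.308e-01, -1.837e-01,  5.000e-04]), 0.74), (array([ 0.6322, -0.0821,  0.0043]), 0.68)]
tape_roll [(array([0.5458, 0.2014, 0.0016]), 0.8), (array([0.5314, 0.0584, 0.1053]), 0.24)]
screwdriver [(array([ 0.6307, -0.1824,  0.0025]), 0.58)]
```

View pics/scene0.png

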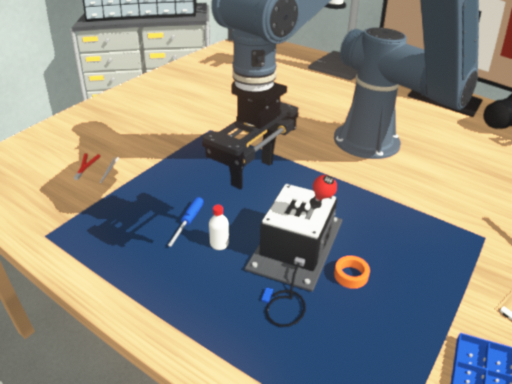

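View pics/side0.png

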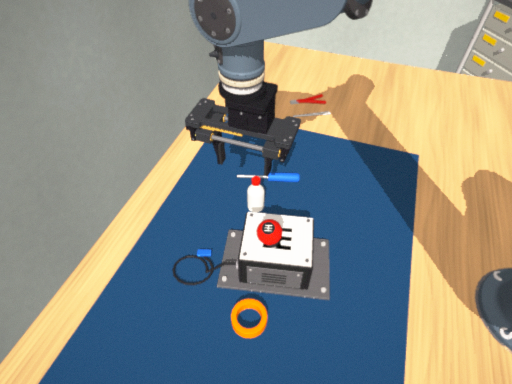

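The scene view (from the front) shows the knob at about (325,187), left of the gate. The bottle is at (219,230), the tape at (352,271) and the screwdriver at (187,220). The side view agrees, with the knob at (269,233), and the surroundings to the left of the gate are clear at knob height. Next I'll refine the yaw and the knob position.

```bash
cat > h.py <<'E'
from rig import robot
import cv2,numpy as np
from scipy.optimize import least_squares
def rays(p,uv):
    n=cv2.undistortPoints(np.float64(uv).reshape(-1,1,2),p['intrinsics'],p['dist']).reshape(-1,2)
    R=cv2.Rodrigues(np.float64(p['rvec']))[0]; t=np.float64(p['tvec']).ravel()
    return -R.T@t, np.c_[n,np.ones(len(n))]@R
def onz(p,uv,z):
    c,d=rays(p,uv); return (c+d*((z-c[2])/d[:,2])[:,None])[:,:2]
def proj(p,X): return cv2.projectPoints(np.float64(X).reshape(-1,1,3),np.float64(p['rvec']),np.float64(p['tvec']),p['intrinsics'],p['dist'])[0].reshape(-1,2)
def comp(m,uv,r=25):
    n,l,s,c=cv2.connectedComponentsWithStats(m.astype(np.uint8))
    k=[i for i in range(1,n) if np.hypot(*(c[i]-uv))<r]
    return l==max(k,key=lambda i:s[i,4])
def knob(P,guess):
    """ball centre from the red silhouettes"""
    obs=[]
    for p in P:
        hsv=cv2.cvtColor(p['pixels'],cv2.COLOR_RGB2HSV); h,s,v=hsv.transpose(2,0,1).astype(int)
        m=comp(((h<8)|(h>172))&(s>130)&(v>60),proj(p,guess)[0],15)
        c=max(cv2.findContours(m.astype(np.uint8),0,1)[0],key=len)
        obs.append((p,c.reshape(-1,2)))
    def f(x):
        e=[]
        for p,c in obs:
            o,d=rays(p,c); d/=np.linalg.norm(d,axis=1)[:,None]
            w=x-o; e.append((np.linalg.norm(np.cross(d,w),axis=1)-.0232)*1000)
        return np.concatenate(e)
    r=least_squares(f,guess,loss='soft_l1',f_scale=.5); return r.x,np.median(abs(f(r.x)))
E
python3 - <<'E'
from h import *
P=[robot.camera(c) for c in('scene','side')]
G=np.array([.533,.059,.1075]); allpts=[]
for p in P:
    hsv=cv2.cvtColor(p['pixels'],cv2.COLOR_RGB2HSV).astype(int)
    m=comp((hsv[...,2]>170)&(hsv[...,1]<50),proj(p,G)[0])
    c=max(cv2.findContours(m.astype(np.uint8),0,1)[0],key=len).reshape(-1,2)
    allpts.append(onz(p,c,.1075))
def f(x,pts):
    c,s=np.cos(x[2]),np.sin(x[2]); q=(pts-x[:2])@np.array([[c,-s],[s,c]])
    return np.maximum(abs(q[:,0])-.070,abs(q[:,1])-.058)*1000
for pts in allpts+[np.vstack(allpts)]:
    r=least_squares(f,[.533,.059,.28],args=(pts,),loss='cauchy',f_scale=1.,x_scale=[.01,.01,.1])
    print(r.x,np.degrees(r.x[2]),np.median(abs(f(r.x,pts))),len(pts))
k,e=knob(P,np.array([.538,.1117,.19])); print(k,e)
c,s=np.cos(r.x[2]),np.sin(r.x[2]); d=k[:2]-r.x[:2]; print('knob in shifter',c*d[0]+s*d[1],-s*d[0]+c*d[1],k[2])
print(knob(P[:1],k),knob(P[1:],k))
E
```

```text
[0.53237619 0.06280504 0.20931105] 11.992639487606336 2.9098646127174446 298
[0.531359   0.06453849 0.2092246 ] 11.987686727864826 0.9035536376478595 284
[0.53168422 0.06391106 0.20585228] 11.79446695193169 1.6098572503378956 582
[0.53587839 0.11185175 0.18776981] 1.109937305582278
knob in shifter 0.013904773826412725 0.046071227109426176 0.18776980806900995
(array([0.50320882, 0.09799043, 0.16381146]), np.float64(1.4071091257411485)) (array([0.53994237, 0.09757595, 0.16663306]), np.float64(0.4878855037048092))
```

```bash
python3 - <<'E'
from h import *
out=[]
for c in('scene','side'):
    p=robot.camera(c); im=p['pixels'][:,:,::-1].copy()
    u,v=proj(p,[.533,.06,.12])[0].astype(int); x0,y0=u-50,v-60
    big=cv2.resize(im[y0:y0+120,x0:x0+100],None,fx=4,fy=4,interpolation=cv2.INTER_CUBIC)
    for (cx,cy,a),col in (((.5317,.0639,.207),(0,255,0)),((.533,.0595,.207),(255,0,255))):
        R=np.array([[np.cos(a),-np.sin(a)],[np.sin(a),np.cos(a)]])
        for pts in ([[.07,.058],[.07,-.058],[-.07,-.058],[-.07,.058]],[[.022,0],[-.022,0]],[[0,.022],[0,-.022]]):
            X=np.c_[np.array(pts)@R.T+[cx,cy],np.full(len(pts),.1075)]
            q=((proj(p,X)-[x0,y0]+.5)*4).astype(np.int32); cv2.polylines(big,[q],True,col,1)
    out.append(big)
cv2.imwrite('pics/ov.png',np.hstack(out))
E
```

```text
(no output)
```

View pics/ov.png

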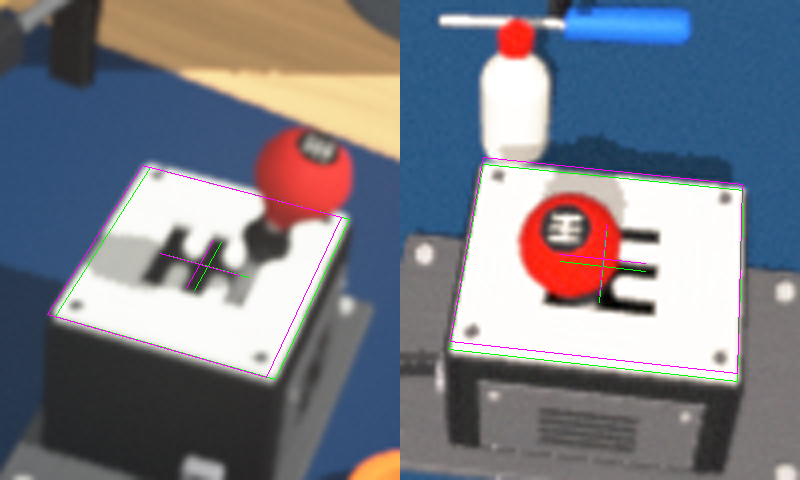

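The overlay shows the plate edges fit (side view 450–745 × 160–380), with the true centre between the two fits: gate centre ≈ (0.5315, 0.062), yaw ≈ 12°. The knob is about 16 mm forward of neutral in the left slot. I'll close the fingers and turn to align with the shifter.

Emit:
servo_tool --rows '[1,0,0,0,-6,1,0,0,0,-6,1,0,0,0,0,1,0,0,0,0,1,0,0,0,0]' --newtons 5

```text
time: 1.42
position: [0.625, 0.0, 0.2226]
tool_rot: [0.63, 0.776, 0.0, 0.0]
ft_force: [0.1, 0.6, 0.7]
grip_width: 0.0618
grip_force: 0.0
```

Emit:
servo_tool --rows '[1,0.032,-0.002,0,0,1,0.032,-0.002,0,0,1,0.032,-0.002,0,0,1,0.031,-0.002,0,0,1,0,0,0,0]'

```text
time: 1.83
position: [0.5883, 0.1277, 0.2225]
tool_rot: [0.628, 0.778, 0.0, -0.002]
ft_force: [0.1, 0.1, 0.2]
grip_width: 0.0282
grip_force: 0.0
```

```bash
cat >> h.py <<'E'
from scipy.spatial.transform import Rotation
A=np.radians(12); C=np.array([.5315,.062]); RS=np.array([[np.cos(A),-np.sin(A)],[np.sin(A),np.cos(A)]])
def sh(w): return (np.asarray(w)[:2]-C)@RS
def report(pic=None,guess=None):
    o=robot.get_obs(); x=Rotation.from_quat(o['tool_rot']).as_matrix()[:,0]
    print('t',round(o['time'],2),'tcp',np.round(sh(o['position'])*1e3,1),'z',round(o['position'][2]*1e3,1),'toolx yaw',round(np.degrees(np.arctan2(-x[0],x[1])),1),'w',o['grip_width'],'F',np.round(o['ft_force'],1),'gf',o['grip_force'])
    P=[robot.camera(c) for c in('scene','side')]
    for p in P:
        r=robot.place_of(p,'knob_centre')
        print('knob net',[(np.round(sh(a['at'])*1e3,1),round(a['at'][2]*1e3,1),round(a['score'],2)) for a in r[:1]])
    if guess is not None:
        w=np.r_[C+RS@np.array(guess[:2]),guess[2]]
        try:
            k,e=knob(P,w); print('knob fit',np.round(sh(k)*1e3,1),k[2].round(4),e.round(2))
        except Exception as ex: print(ex)
    if pic:
        out=[]
        for p in P:
            u,v=proj(p,np.r_[C,.15])[0].astype(int); u=np.clip(u,65,447);v=max(v,75)
            out.append(cv2.resize(p['pixels'][v-75:v+75,u-65:u+65,::-1],None,fx=3,fy=3,interpolation=cv2.INTER_CUBIC))
        cv2.imwrite(pic,np.hstack(out))
E
python3 -c "
from h import *
report('pics/a.png',[.0157,.0476,.189])"
```

```text
t 1.83 tcp [69.2 52.5] z 222.5 toolx yaw 12.2 w 0.028155928412794906 F [0.1 0.1 0.2] gf 0.0
knob net [(array([15.4, 48.5]), 189.1, 0.84)]
knob net [(array([19.4, 48.7]), 193.3, 0.6)]
knob fit [14.2 46.9] 0.1887 1.6
```

View pics/a.png

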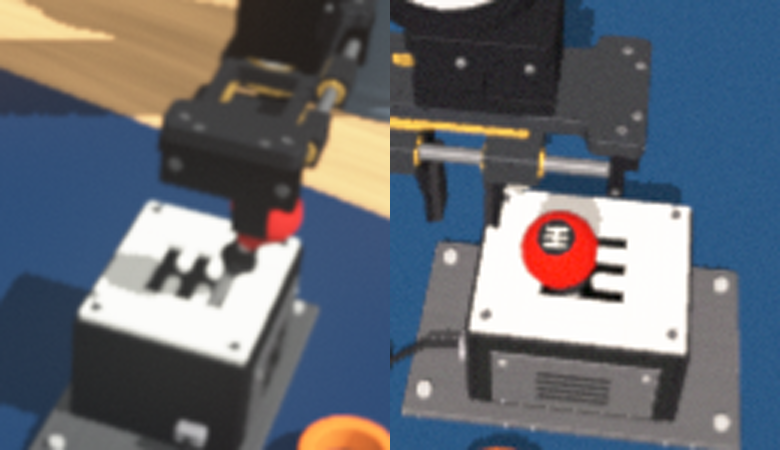

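The knob is still in place and the fingers are in front of it, still closing. I'll let them close, then lower beside the knob.

Emit:
servo_tool --rows '[1,-0.005,0.004,0,0,1,0,0,0,0,1,0,0,0,0,1,0,0,0,0,1,0,0,0,0]'

```text
time: 2.45
position: [0.5958, 0.118, 0.2224]
tool_rot: [0.63, 0.777, -0.0, -0.0]
ft_force: [0.4, 0.3, 0.3]
grip_width: 0.0004
grip_force: 0.0
```

Emit:
servo_tool --rows '[1,0,0,0.013,0,1,0,0,0.013,0,1,0,0,0.012,0,1,0,0,0,0,1,0,0,0,0]'

```text
time: 2.87
position: [0.5952, 0.1185, 0.184]
tool_rot: [0.629, 0.777, -0.001, -0.001]
ft_force: [1.1, -0.6, 0.4]
grip_width: 0.0009
grip_force: 0.0
```

```bash
python3 -c "
from h import *
report(None,[.0157,.0476,.189])"
```

```text
t 2.87 tcp [74.1 42. ] z 184.0 toolx yaw 12.0 w 0.0008895328382508209 F [ 1.1 -0.6  0.4] gf 0.0
knob net [(array([15.5, 47.7]), 192.1, 0.66)]
knob net [(array([18.2, 46.3]), 192.0, 0.69)]
knob fit [14.6 45.3] 0.1849 1.12
```

Emit:
servo_tool --rows '[1,0.005,-0.008,0,0,1,0,-0.004,0,0,1,0,0,0,0]'

```text
time: 3.32
position: [0.5813, 0.1212, 0.1848]
tool_rot: [0.629, 0.777, -0.0, -0.001]
ft_force: [-0.4, 0.7, 0.5]
grip_width: 0.0007
grip_force: 0.0
```

Emit:
servo_tool --rows '[1,0,-0.003,0,0,1,0,-0.003,0,0,1,0,0,0,0]'

```text
time: 3.57
position: [0.5763, 0.1196, 0.1846]
tool_rot: [0.629, 0.777, -0.0, -0.0]
ft_force: [-0.6, -0.9, 0.3]
grip_width: 0.0004
grip_force: 0.0
```

Emit:
servo_tool --rows '[1,0,-0.003,0,0,1,0,-0.003,0,0,1,0,0,0,0]'

```text
time: 3.82
position: [0.5704, 0.1183, 0.1844]
tool_rot: [0.629, 0.777, -0.0, -0.0]
ft_force: [-0.0, -0.3, 0.6]
grip_width: 0.0003
grip_force: 0.0
```

```bash
python3 -c "
from h import *
report(None,[.0127,.0476,.189])"
```

```text
t 3.82 tcp [49.8 47. ] z 184.4 toolx yaw 12.0 w 0.00029360852147066786 F [-0.  -0.3  0.6] gf 0.0
knob net [(array([15.2, 44.5]), 188.3, 0.62)]
knob net [(array([20.5, 47.2]), 190.9, 0.57)]
knob fit [14.7 45.6] 0.1831 1.95
```

Emit:
servo_tool --rows '[1,0,-0.003,0,0,1,0,0,0,0]'

```text
time: 4.18
position: [0.5682, 0.1178, 0.1846]
tool_rot: [0.629, 0.777, 0.0, 0.0]
ft_force: [0.7, -0.9, -0.3]
grip_width: 0.0002
grip_force: 0.4
```

Emit:
servo_tool --rows '[1,0,-0.003,0,0,1,0,0,0,0]'

```text
time: 4.35
position: [0.5664, 0.1173, 0.1851]
tool_rot: [0.629, 0.777, 0.001, 0.001]
ft_force: [2.5, 0.8, -0.3]
grip_width: 0.0007
grip_force: 1.4
```

Emit:
servo_tool --rows '[1,0,-0.003,0,0,1,0,0,0,0]'

```text
time: 4.52
position: [0.5636, 0.1168, 0.1855]
tool_rot: [0.629, 0.777, 0.001, 0.001]
ft_force: [3.3, 0.2, 3.1]
grip_width: 0.0006
grip_force: 1.8
```

```bash
python3 -c "
from h import *
report('pics/b.png',[.0127,.0476,.189])"
```

```text
t 4.52 tcp [42.8 47. ] z 185.5 toolx yaw 12.0 w 0.000577426139333814 F [3.3 0.2 3.1] gf 1.8088605254888535
knob net [(array([12.8, 45.9]), 189.8, 0.48)]
knob net [(array([18.2, 48.9]), 191.1, 0.68)]
knob fit [12.5 45.7] 0.1844 1.64
```

View pics/b.png

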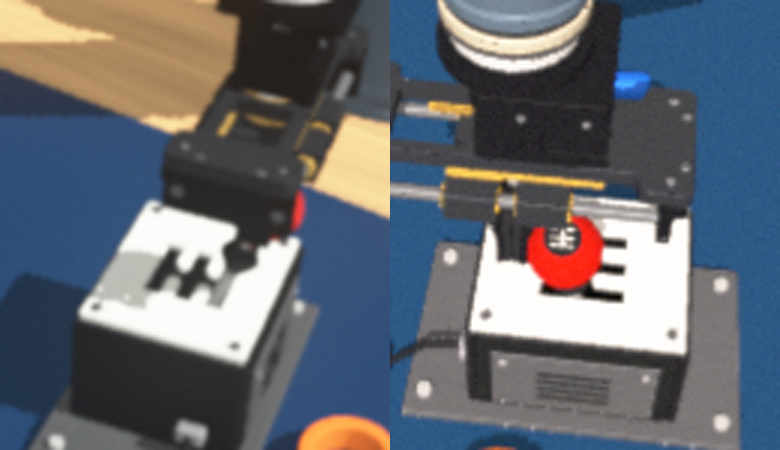

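Contact came at tcp x ≈ 46 mm with about 3.5 N, so the tip-to-knob-centre offset is about 30 mm. The side view shows the knob at (565,250), being pushed back. I'll push about 13 mm more to reach neutral.

Emit:
servo_tool --rows '[1,0,-0.003,0,0,1,0,-0.003,0,0,1,0,-0.003,0,0,1,0,-0.003,0,0,1,0,-0.001,0,0]'

```text
time: 5.13
position: [0.5486, 0.1136, 0.1844]
tool_rot: [0.629, 0.777, -0.001, -0.0]
ft_force: [3.2, 1.0, 3.0]
grip_width: 0.0006
grip_force: 1.7
```

```bash
python3 -c "
from h import *
report(None,[.0,.0476,.189])"
```

```text
t 5.13 tcp [27.4 46.9] z 184.4 toolx yaw 12.0 w 0.0006183565059065454 F [3.2 1.  3. ] gf 1.6534239426255226
knob net [(array([-3.2, 45. ]), 188.9, 0.66)]
knob net [(array([ 0. , 49.1]), 190.8, 0.58)]
knob fit [-2.4 45.8] 0.1848 1.74
```

Emit:
servo_tool --rows '[1,0,0.025,0,0,1,0.025,0,0,0,1,0.027,0,0,0,1,0,-0.025,0,0,1,0,-0.028,0,0]'

```text
time: 5.75
position: [0.5093, 0.1598, 0.183]
tool_rot: [0.628, 0.778, -0.002, -0.002]
ft_force: [0.1, -0.9, -0.1]
grip_width: 0.0006
grip_force: 0.0
```

Emit:
servo_tool --rows '[1,-0.004,0,0,0,1,-0.004,0,0,0,1,0,0,0,0]'

```text
time: 6.0
position: [0.5126, 0.1503, 0.1841]
tool_rot: [0.63, 0.777, -0.001, -0.001]
ft_force: [0.4, -0.6, -0.1]
grip_width: 0.0002
grip_force: 0.0
```

```bash
python3 -c "
from h import *
report(None,[.0,.0476,.189])"
```

```text
t 6.0 tcp [-0.1 90.3] z 184.1 toolx yaw 12.0 w 0.0002089334082191216 F [ 0.4 -0.6 -0.1] gf 0.0
knob net [(array([-4.1, 45.5]), 189.1, 0.63)]
knob net []
knob fit [-20.7  42.4] 0.1734 2.67
```

Emit:
servo_tool --rows '[1,-0.004,0,0,0,1,-0.004,0,0,0,1,0,0,0,0]'

```text
time: 6.45
position: [0.5153, 0.1425, 0.1845]
tool_rot: [0.63, 0.777, -0.0, 0.0]
ft_force: [-0.4, 0.8, 1.3]
grip_width: 0.0006
grip_force: 0.0
```

Emit:
servo_tool --rows '[1,-0.004,0,0,0,1,-0.003,0,0,0,1,0,0,0,0]'

```text
time: 6.7
position: [0.5163, 0.1367, 0.1849]
tool_rot: [0.63, 0.777, 0.001, -0.0]
ft_force: [-1.9, 3.1, 2.4]
grip_width: 0.0009
grip_force: 1.8
```

Emit:
servo_tool --rows '[1,-0.003,0,0,0,1,-0.003,0,0,0,1,0,0,0,0]'

```text
time: 6.95
position: [0.5175, 0.1303, 0.1847]
tool_rot: [0.629, 0.777, 0.0, 0.0]
ft_force: [-1.5, 3.8, 3.9]
grip_width: 0.0004
grip_force: 1.9
```

```bash
python3 -c "
from h import *
report('pics/c.png',[.0,.043,.189])"
```

```text
t 6.95 tcp [ 0.5 69.7] z 184.7 toolx yaw 12.0 w 0.0003748349825532678 F [-1.5  3.8  3.9] gf 1.9002628326416016
knob net [(array([-1.1, 37.7]), 194.0, 0.97)]
knob net []
max() iterable argument is empty
```

Emit:
servo_tool --rows '[1,-0.004,0,0,0,1,-0.004,0,0,0,1,-0.004,0,0,0,1,-0.004,0,0,0,1,-0.004,0,0,0]'

```text
time: 7.57
position: [0.5217, 0.1104, 0.1845]
tool_rot: [0.629, 0.777, -0.0, 0.0]
ft_force: [-0.4, 3.5, 3.2]
grip_width: 0.0004
grip_force: 1.9
```

```bash
python3 -c "
from h import *
report(None,[.0,.02,.193])"
```

```text
t 7.57 tcp [ 0.5 49.3] z 184.5 toolx yaw 12.0 w 0.00044590579689523754 F [-0.4  3.5  3.2] gf 1.867319941520691
knob net [(array([-1.1, 18.1]), 198.6, 0.84)]
knob net []
knob fit [-1.9 19.5] 0.201 4.74
```

Emit:
servo_tool --rows '[1,-0.004,0,0,0,1,-0.004,0,0,0,1,-0.004,0,0,0,1,-0.004,0,0,0,1,0,0,0,0]'

```text
time: 8.18
position: [0.5253, 0.0943, 0.1845]
tool_rot: [0.63, 0.777, -0.0, 0.0]
ft_force: [-0.8, 1.5, 1.4]
grip_width: 0.0006
grip_force: 1.1
```

Emit:
servo_tool --rows '[1,0.02,0,0,0,1,0.03,0,0,0,1,0.04,0,0,0,1,0,0,0,0]'

```text
time: 8.52
position: [0.5048, 0.1876, 0.1843]
tool_rot: [0.628, 0.779, 0.0, -0.001]
ft_force: [-0.7, 0.3, 0.1]
grip_width: 0.0006
grip_force: 0.0
```

```bash
python3 -c "
from h import *
report('pics/d.png',[.0,.002,.197])"
```

```text
t 8.52 tcp [ -0.  128.4] z 184.3 toolx yaw 12.3 w 0.0006073188726641921 F [-0.7  0.3  0.1] gf 0.0
knob net [(array([-5.9,  2.2]), 196.9, 0.98)]
knob net []
max() iterable argument is empty
```

View pics/d.png

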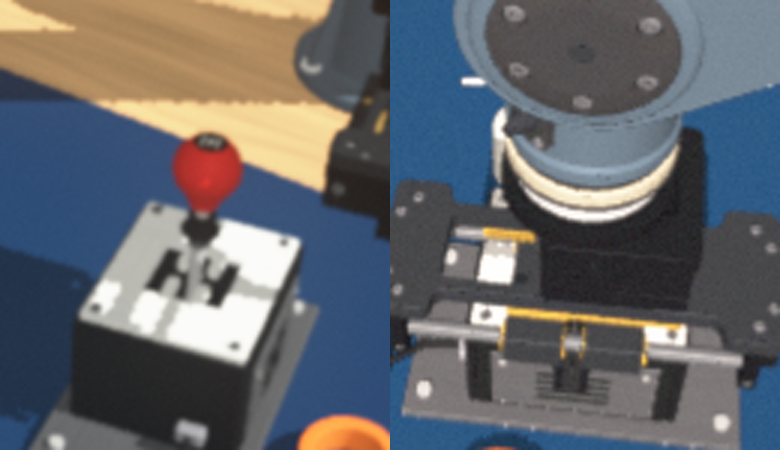

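The scene view shows the lever upright in the middle of the cross slot, knob at (208,170). The arm blocks the side view. Next I'll go round behind the knob.

Emit:
servo_tool --rows '[1,0,-0.03,0,0,1,0,-0.03,0,0,1,-0.04,0,0,0,1,-0.04,0,0,0,1,-0.04,0,0,0]'

```text
time: 9.13
position: [0.4725, 0.0512, 0.1848]
tool_rot: [0.629, 0.777, -0.0, 0.001]
ft_force: [1.3, -0.4, 1.2]
grip_width: 0.0005
grip_force: 0.0
```

Emit:
servo_tool --rows '[1,-0.006,0,0,0,1,0,0,0,0,1,0,0,0,0]'

```text
time: 9.38
position: [0.4736, 0.0465, 0.1844]
tool_rot: [0.631, 0.776, -0.0, -0.0]
ft_force: [0.2, -0.3, -0.3]
grip_width: 0.0005
grip_force: 0.0
```

```bash
python3 -c "
from h import *
report(None,[.0,.002,.197])"
```

```text
t 9.38 tcp [-59.8  -3.1] z 184.4 toolx yaw 11.8 w 0.0005055180370347099 F [ 0.2 -0.3 -0.3] gf 0.0
knob net [(array([-4.7,  1.5]), 197.8, 0.75)]
knob net [(array([-3.6,  1.6]), 198.1, 0.95)]
knob fit [-3.3  1.6] 0.1943 1.41
```

Emit:
servo_tool --rows '[1,0.0045,0.008,0.003,0,1,0,0.008,0,0,1,0,0.005,0,0,1,0,0.004,0,0,1,0,0,0,0]'

```text
time: 10.0
position: [0.4974, 0.0578, 0.1814]
tool_rot: [0.629, 0.777, -0.001, -0.001]
ft_force: [-2.7, 0.3, 1.1]
grip_width: 0.0008
grip_force: 0.9
```

Emit:
servo_tool --rows '[1,0,0.004,0,0,1,0,0.004,0,0,1,0,0.004,0,0,1,0,0,0,0]'

```text
time: 10.33
position: [0.5097, 0.0598, 0.1815]
tool_rot: [0.629, 0.777, 0.0, 0.0]
ft_force: [-2.6, 0.2, 1.2]
grip_width: 0.0003
grip_force: 1.3
```

```bash
python3 -c "
from h import *
report(None,[.01,.002,.197])"
```

```text
t 10.33 tcp [-21.8   2.4] z 181.5 toolx yaw 12.0 w 0.0003364528254013574 F [-2.6  0.2  1.2] gf 1.3168719783425331
knob net [(array([ 9.4, -1.5]), 196.9, 0.57)]
knob net [(array([13. , -0.8]), 197.3, 0.78)]
knob fit [9.1 1.3] 0.1946 2.02
```

Emit:
servo_tool --rows '[1,0,0.005,0,0,1,0,0.005,0,0,1,0,0.005,0,0,1,0,0.005,0,0,1,0,0.005,0,0]'

```text
time: 10.95
position: [0.5339, 0.0651, 0.1814]
tool_rot: [0.629, 0.777, -0.0, -0.0]
ft_force: [-2.5, 0.1, -0.4]
grip_width: 0.0005
grip_force: 1.6
```

Emit:
servo_tool --rows '[1,0,0.004,0,0,1,0,0.004,0,0,1,0,0.003,0,0,1,0,0,0,0]'

```text
time: 11.28
position: [0.5447, 0.0673, 0.181]
tool_rot: [0.629, 0.777, -0.0, -0.0]
ft_force: [-2.0, -0.2, -2.0]
grip_width: 0.0001
grip_force: 1.3
```

```bash
python3 -c "
from h import *
report(None,[.045,.001,.189])"
```

```text
t 11.28 tcp [14.   2.4] z 181.0 toolx yaw 12.0 w 9.285585722471767e-05 F [-2.  -0.2 -2. ] gf 1.2635360285639763
knob net [(array([43.9,  1.7]), 192.6, 0.62)]
knob net [(array([50.5,  1.6]), 191.8, 0.74)]
knob fit [44.4  2.6] 0.1895 2.49
```

Next, small steps until the stop shows in the force reading.

Emit:
servo_tool --rows '[1,0,0.002,0,0,1,0,0.001,0,0,1,0,0,0,0]'

```text
time: 11.73
position: [0.5472, 0.0678, 0.1815]
tool_rot: [0.629, 0.777, -0.0, -0.0]
ft_force: [-2.4, -1.0, -2.6]
grip_width: 0.0002
grip_force: 1.4
```

Emit:
servo_tool --rows '[1,0,0.0015,0,0,1,0,0,0,0]'

```text
time: 11.9
position: [0.5485, 0.0681, 0.1814]
tool_rot: [0.629, 0.777, -0.0, -0.0]
ft_force: [-3.7, -0.0, -3.2]
grip_width: 0.0002
grip_force: 1.5
```

Emit:
servo_tool --rows '[1,0,0.001,0,0,1,0,0,0,0]'

```text
time: 12.07
position: [0.5491, 0.0683, 0.1813]
tool_rot: [0.629, 0.777, -0.001, -0.001]
ft_force: [-4.6, -1.0, -3.1]
grip_width: 0.0005
grip_force: 2.0
```

Emit:
servo_tool --rows '[1,0,0.001,0,0,1,0,0,0,0]'

```text
time: 12.23
position: [0.5496, 0.0685, 0.1812]
tool_rot: [0.629, 0.777, -0.001, -0.001]
ft_force: [-4.0, -1.2, -1.8]
grip_width: 0.0003
grip_force: 2.6
```

Emit:
servo_tool --rows '[1,0,0.001,0,0,1,0,0,0,0]'

```text
time: 12.4
position: [0.5499, 0.0686, 0.1812]
tool_rot: [0.629, 0.777, -0.001, -0.001]
ft_force: [-5.8, -1.9, -0.8]
grip_width: 0.0005
grip_force: 3.2
```

Emit:
servo_tool --rows '[1,0,0.0015,0,0,1,0,0,0,0]'

```text
time: 12.57
position: [0.5503, 0.0687, 0.1811]
tool_rot: [0.629, 0.777, -0.002, -0.002]
ft_force: [-8.4, -2.2, 0.6]
grip_width: 0.0003
grip_force: 4.2
```

Emit:
servo_tool --rows '[1,0,0.001,0,0,1,0,0,0,0,1,0,0,0,0]'

```text
time: 12.82
position: [0.5506, 0.0688, 0.181]
tool_rot: [0.629, 0.777, -0.003, -0.003]
ft_force: [-9.8, -3.6, 0.6]
grip_width: 0.0003
grip_force: 4.8
```

Emit:
servo_tool --rows '[1,0,-0.01,0,0,1,0,-0.03,0,0,1,0,-0.04,0,0,1,0,0,0,0,1,0,0,0,0]'

```text
time: 13.23
position: [0.4751, 0.0527, 0.1823]
tool_rot: [0.63, 0.777, 0.001, 0.001]
ft_force: [0.6, 0.5, -0.2]
grip_width: 0.0007
grip_force: 0.0
```

```bash
python3 -c "
from h import *
report('pics/e.png',[.048,.001,.189])
p=robot.camera('scene')
for q in ['flux_bottle','tape_roll','screwdriver']: print(q,[np.round(a['at'],4) for a in robot.place_of(p,q)[:1]])"
```

```text
t 13.23 tcp [-57.1   2.6] z 182.3 toolx yaw 11.9 w 0.0007386529960722269 F [ 0.6  0.5 -0.2] gf 0.0
knob net [(array([49.7,  1.6]), 187.2, 0.76)]
knob net [(array([53. ,  2.5]), 190.7, 0.66)]
knob fit [49.8  2.8] 0.1872 1.79
flux_bottle [array([ 0.6313, -0.0868, -0.0045])]
tape_roll [array([0.543 , 0.1995, 0.0008])]
screwdriver [array([ 0.6314, -0.178 ,  0.0007])]
```

View pics/e.png

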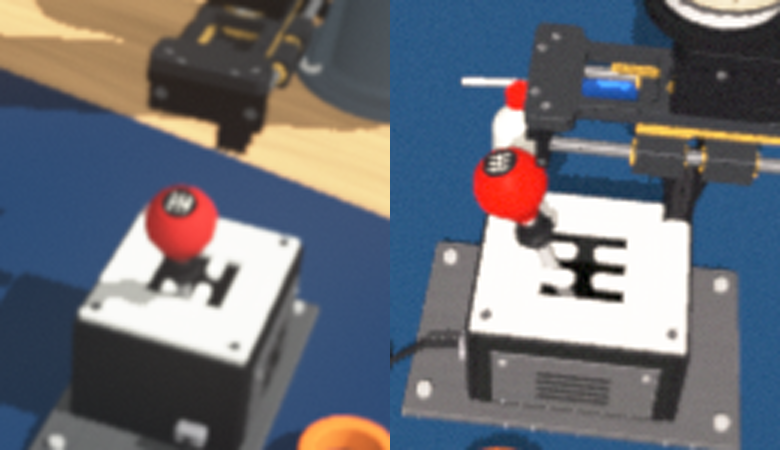

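The lever is in third. The knob measures about 50 mm forward and 2 mm off centre at z ≈ 187 mm, the stop was felt at about 10 N, the ring is down and the hand is clear. The loose things haven't moved.

```bash
python3 -c "
from rig import robot
print(robot.hand_in())"
```

```text
the job is handed in; nothing more can be done
None
```

The lever is fully home in third (knob about 50 mm forward, stop felt at about 10 N), the ring is down, the bottle, tape roll and screwdriver are undisturbed, and the job was handed in at about 13 s; no verdict was returned.

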